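# Back the grinder's adjusting collar off one notch

### The arm

A 6-joint arm with a two-finger parallel gripper is mounted at the origin on the work surface. World frame = base frame: x ahead of the robot, y to its left, z up, the work surface at z = 0. Lengths are in m, angles in rad, forces in N, time in s.
With the tool pointing down it reaches from about 0.375 to 0.9 m from the base axis. Payload 3.1 kg.
Tool frame: the origin (TCP) lies at the very end of the fingers, on their centre line; the grasp point (between the pads) lies 19 mm behind it (manip.hold_point_z is the distance from the TCP to the grasp point, in m); y points along the fingers, z is the direction in which the jaws open and shut, and the axes are right-handed (so a half turn about y gives the same grasp; the last joint's range is limited). The gripper opens to 85 mm and grips with 20 to 120 N. Pads are 22 mm wide; open, the fingers measure 114 mm over their backs; the gripper's body (76 mm by 85 mm) begins 54 mm behind the grasp point. The pads swing forward as they close: fully open they stand 13 mm farther back than shut.
Start: joints at [-1.329, 0.527, 1.433, -0, 1.181, -0.178], TCP at [0.255, -0.571, 0.206] pointing down, gripper open.
Joint ranges: [-3.08, 3.08], [-0.75, 2.2], [0.22, 2.44], [-1.43, 4.57], [0, 2.65], [-2.85, 2.85]. Speed limits (rad/s): [2.79, 2.79, 3.14, 3.14, 3.14, 3.14].

### API

Orientations are given as a unit quaternion [x, y, z, w].
In Python, from station import manip, eyes, workorder gives the robot as it stands. The module is installed in compiled form; this text tells all that it offers.
- The arm moves only by the shell command python3 -m jog 'ROWS' [OPENING] [FORCE]. ROWS is JSON, a list of rows, each a list of 2 entries, a list of its own where there are three numbers: the shift along the tool's x, y, z in cm, then the turn about the tool's y in rad. A call has 1 to 20 rows; each row is the pose to reach, as a shift and turn from the pose commanded when the call began, along the tool's axes at that moment; what a row does not reach only later rows make up. A row lasts 1/12 s, in which the tool goes at most 41.7 mm and 7.16 degrees, less where a joint would pass 70% of its speed; a pose out of reach is approached as far as the arm can. A call with a gripper value outside its range is refused whole. OPENING is the finger opening in cm, from 0 to 8.54, set as the call begins (- or left out, the last holds). The fingers move at their own pace and stop on an object; FORCE is the grip in N (left out, the last holds). Time passes only in rows, so rows that repeat a pose let the fingers close. It gives the time, the measured TCP pose, the force and the opening at its end, in the units of the state.
- manip.sense(): the state, without advancing time (a new reading comes with each control period).
- eyes.snapshot(name): name is "scene" or "top"; returns a dict with "frame" (420x560x3 uint8, red, green, blue), "vfov" (degrees; the focal length in pixels is half the picture's height over the tangent of half this angle, whatever the lens; pixels are square), "cx", "cy" (the principal point, pixels), "rvec" (rotation vector, rad) and "tvec" (3), from world to camera coordinates, as OpenCV has them. Camera axes: x right, y down, z forward; pixel columns grow to the right and rows downward; lengths in m; the calibration is good to about 2 mm. A picture is of the moment at which its call begins. There is no depth.
- workorder.sign_off(): hands the job in, once; it reports no verdict.
The state is a dict: "t": time; "q": joint angles; "qd": joint speeds; "tau": joint torques, N m; "tcp_pos": TCP position; "tool_rot": TCP orientation; "force": force on the tool from outside, world axes, zero at the start; "ft_torque": the same for the moment, N m; "finger_gap": opening from 0.0 (shut) to 1.0 (fully open).
Only numpy, scipy, OpenCV 4.12 (cv2) and the standard library are available. Lean on these libraries where they do the work, as an engineer would, in place of code of your own. Each camera call takes 0.05 s, during which the arm holds its last target. There are 200 camera calls.

### The job

Set the coffee grinder one notch coarser. Lift the red ratchet pawl with a fingertip and tip it right over so that it stays up, push the yellow lever post to turn the notched collar backward (clockwise seen from above) by one notch, then push the pawl back over so that it drops fully into the new notch. Nothing needs to be picked up; leave the dosing cup, bowl, mug and tumbler where they stand.

Things in the scene. Friction and masses are not known exactly. Their poses are not given: they have to be found in the camera images.
- grinder: Coffee grinder without hopper, fixed: white body, 210 (x) by 315 (y) mm, up to 240 mm high. Origin on the table under the collar's vertical axis; z up. Its x points from that axis to the pawl's nose, its y along the pawl from hinge to nose; the yellow lever is on its -x side. Motor cover, 145 mm high, at x -70..70, y 70..200 mm. Tooth tops are at height 191, the hub (radius 38) at 202 mm.
- pawl_hinge (a point): Centre of the pawl's horizontal hinge pin, which runs along the grinder's x; at (66, -55, 198) mm in the grinder's frame. The steel cheeks beside it, 30 mm wide overall in x, reach 8 mm above this point; nothing else stands beyond them to the -y side at this height.
- pawl_end (a point): Centre of the red pawl's upright end plate; turns with the pawl. The pawl (about 60 g) is an arm 12 mm wide, 8 thick, from the hinge along the grinder's +y; its end plate, 18 mm wide (x), 5 thick (y), rises to 36 mm above the hinge; a nose below sits in the notch. With the pawl down this point is 60.5 mm beyond (+y) and 18 mm above the hinge, the plate's outer face 63 mm beyond.
- pawl (a joint): Pawl angle, rad: 0 = down, fully in a notch; grows as its end rises and swings over the hinge to the grinder's -y. Stop at 2.0. Nearly free: past about 1.55 it falls over to the stop and stays (plate's tip then about 58 mm to the -y side of the hinge and 39 mm above it); below about 1.4 it falls shut. While down it blocks backward turning of the collar.
- lever_post (a point): Centre of the yellow upright post, 14 mm across, 55 mm high (z 170 to 225 mm), on the end of the collar's radial lever, 100 mm from the collar's axis. It turns with the collar: at collar 0 it is at (-97, -26) mm in the grinder's frame, one notch back at (-97, +26), so backward is towards the grinder's +y. A bar 14 mm wide joins it to the rim below 177 mm height.
- collar (a joint): Collar angle, rad, near 0 at the start; positive is backward (clockwise from above, coarser). Twelve notches, one notch = 0.524. Stays where it is left; about 2 N at the post turns it. The pawl's nose drops fully in when the collar is within about 0.1 of a whole notch; otherwise it rests on a tooth. Stops at -0.6 and 1.6.
- dosing_cup_mid (a point): Centre (half-way up) of the loose aluminium dosing cup on the motor cover, 56 mm across, 50 mm high. Leave it.
- bowl_mid (a point): Centre of the loose white cupping bowl on the table near the grinder, 84 mm across, 75 mm high. Leave it.
- mug_mid (a point): Centre of the loose blue mug on the table near the grinder, 76 mm across, 75 mm high. Leave it.
- tumbler_mid (a point): Centre of the loose green tumbler on the table near the grinder, 68 mm across, 85 mm high. Leave it.

How it is judged:
On the way, in this order (a step that is already met when the one before it is completed fails the run):
1. the pawl is lifted and tipped over so that it stays up, with the collar not yet turned (value of joint pawl above 1.6 rad and value of joint collar between -0.2 and 0.3 rad), for 0.2 s.
2. the collar is turned back one notch while the pawl is up (value of joint pawl above 1.4 rad and value of joint collar between 0.4 and 0.65 rad), for 0.2 s.
At the end, for the whole second after the job is handed in: The collar stands one notch back (0.40 to 0.65 rad from its zero), at rest, with the pawl fully down in the notch (within 0.06 rad), and the dosing cup, bowl, mug and tumbler are within 20 mm of where they stood (value of joint pawl below 0.06 rad and value of joint collar between 0.4 and 0.65 rad and velocity of joint collar between -0.05 and 0.05 rad/s and velocity of joint pawl between -0.1 and 0.1 rad/s and distance of each of dosing_cup_mid, bowl_mid, mug_mid, tumbler_mid from where it was at the start of the episode below 0.02 m); the robot touches nothing.
It fails at once if the dosing cup, bowl, mug or tumbler is shoved, lifted or carried (more than 20 mm) (distance of any of dosing_cup_mid, bowl_mid, mug_mid, tumbler_mid from where it was at the start of the episode above 0.02 m).
It fails at once if the dosing cup, bowl, mug or tumbler is tipped over (angle between any of dosing_cup_mid, bowl_mid, mug_mid, tumbler_mid's own z axis and vertical above 0.5 rad).
It also fails if it takes over 58 s, if anything falls off the work surface, if the arm or the gripper's body presses on something with over 40 N, if the wrist force passes 120 N, or if a joint passes its speed limit or range.

## Working session

There is one attempt and no reset: what is moved stays moved. The work goes in short steps, Python scripts to look and compute and a shell command to move; the robot and the scene stay as the last step left them, time stands still between calls to the robot, and variables do not carry over. Pictures are saved under pics/ and viewed, about 8 in all and at most 12, crops included, and the job is handed in when it is done.

```bash
mkdir -p pics; cat > h.py <<'E'
import numpy as np, cv2
from scipy.spatial.transform import Rotation as R
from station import manip, eyes, workorder
def snap(n):
    s=eyes.snapshot(n); im=s['frame']; H=im.shape[0]
    f=H/2/np.tan(np.radians(s['vfov'])/2)
    K=np.array([[f,0,s['cx']],[0,f,s['cy']],[0,0,1.]])
    Rm=cv2.Rodrigues(np.array(s['rvec'],float))[0]; t=np.array(s['tvec'],float).ravel()
    return im,K,Rm,t
def ray(c,uv):
    im,K,Rm,t=c
    d=Rm.T@np.linalg.inv(K)@np.array([*uv,1.]); return -Rm.T@t,d/np.linalg.norm(d)
def onz(c,uv,z):
    o,d=ray(c,uv); return o+d*(z-o[2])/d[2]
def tri(c1,u1,c2,u2):
    o1,d1=ray(c1,u1);o2,d2=ray(c2,u2)
    A=np.stack([d1,-d2],1); s=np.linalg.lstsq(A,o2-o1,rcond=None)[0]
    p,q=o1+d1*s[0],o2+d2*s[1]; return (p+q)/2,np.linalg.norm(p-q)
def proj(c,P):
    im,K,Rm,t=c; x=K@(Rm@np.asarray(P)+t); return x[:2]/x[2]
def save(c,n,box=None,k=1):
    im=c[0][...,::-1]
    if box: x0,y0,x1,y1=box; im=im[y0:y1,x0:x1]
    im=cv2.resize(im,None,fx=k,fy=k,interpolation=cv2.INTER_CUBIC); cv2.imwrite('pics/'+n+'.png',im)
E
python3 - <<'E'
from h import *
a=snap('scene');b=snap('top')
cv2.imwrite('pics/a.png',a[0][...,::-1]);cv2.imwrite('pics/b.png',b[0][...,::-1])
print(manip.sense()); 
for c in(a,b):
    print(ray(c,(280,210)))
    h=cv2.cvtColor(c[0],cv2.COLOR_RGB2HSV)
    for nm,lo,hi in(('red',(0,130,60),(8,255,255)),('yel',(20,130,90),(35,255,255)),('blue',(100,120,40),(130,255,255)),('green',(40,80,40),(90,255,255))):
        m=cv2.inRange(h,lo,hi); n,l,s,ce=cv2.connectedComponentsWithStats(m)
        print(nm,[(s[i].tolist(),ce[i].round(1).tolist()) for i in range(1,n) if s[i,4]>25])
E
```

```text
{'t': 0.1, 'q': array([-1.32948679e+00,  5.28342080e-01,  1.43376195e+00,  3.52687272e-05,
        1.18142427e+00, -1.78516589e-01]), 'qd': array([-0.00017786, -0.00061928, -0.00195903, -0.00117501, -0.00200304,
       -0.00034136]), 'tau': array([ 1.65540951e-04, -4.43303311e+01, -1.78586644e+01, -2.67777577e-04,
        3.88905595e-03,  2.74486302e-05]), 'tcp_pos': array([ 0.2546112 , -0.57003404,  0.20525454]), 'tool_rot': array([-0.14734853,  0.69227015, -0.69090139,  0.14732862]), 'force': array([-0.76936913,  0.74050714,  0.73452909]), 'ft_torque': array([ 0.0196523 ,  0.00689251, -0.03935607]), 'finger_gap': 1.0026686681901162}
(array([ 1.12977866, -0.18828829,  0.8447025 ]), array([-0.55299388,  0.27632009, -0.78603115]))
red [([260, 182, 32, 29, 234], [279.1, 198.0])]
yel [([397, 126, 69, 44, 1321], [431.4, 147.5]), ([235, 147, 7, 19, 85], [237.9, 155.8])]
blue [([413, 202, 97, 52, 3768], [459.2, 227.6]), ([169, 242, 42, 41, 972], [186.4, 261.8])]
green [([249, 261, 30, 41, 933], [263.9, 280.1])]
(array([0.39101546, 0.02656103, 1.21454548]), array([ 0.22199969,  0.0306676 , -0.97456433]))
red [([274, 193, 31, 11, 159], [288.4, 200.2])]
yel [([42, 194, 40, 74, 2568], [61.4, 230.4]), ([284, 267, 7, 8, 41], [286.9, 270.3])]
blue [([88, 104, 91, 79, 3623], [133.5, 142.7])]
green [([310, 171, 25, 29, 411], [321.5, 186.6])]
```

View pics/a.png

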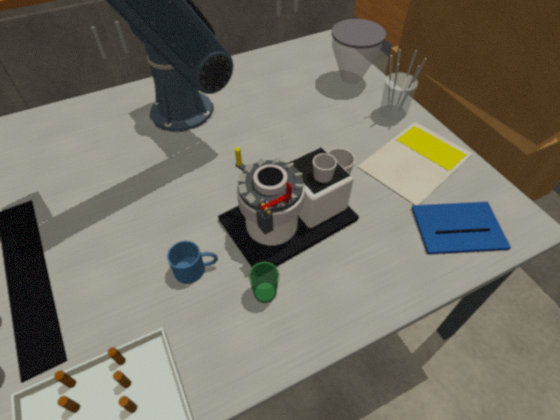

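View pics/b.png

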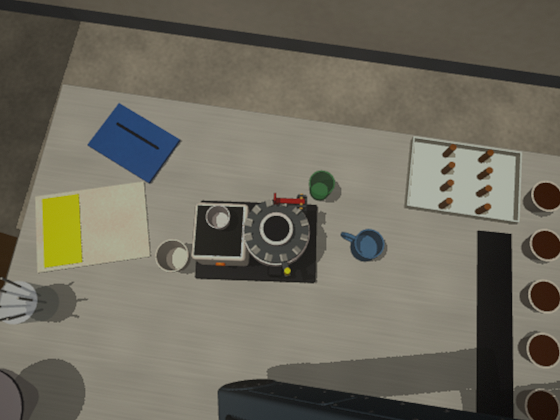

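The scene view shows the grinder with the red pawl near (279,198) and the yellow post at (238,156). In the top view the hub is at (277,229), the pawl at (288,200), the post at (287,270), the tumbler at (321,186) and the mug at (367,245). The motor cover points to world +y, with the pawl on the far (+x) side.

```bash
python3 - <<'E'
from h import *
a=snap('scene');b=snap('top')
A=a[0][120:320,150:380,::-1];B=b[0][150:290,180:400,::-1]
A=cv2.resize(A,None,fx=3,fy=3,interpolation=cv2.INTER_CUBIC)
B=cv2.resize(B,None,fx=3.6,fy=3.6,interpolation=cv2.INTER_CUBIC)
cv2.imwrite('pics/a2.png',A);cv2.imwrite('pics/b2.png',B)
# post/hub estimates
p=onz(b,(286.9,270.3),.225);h=onz(b,(277,229),.202);print('post',p,'hub',h,onz(b,(288.4,200.2),.21))
print('tri post',tri(a,(237.9,149),b,(286.9,270.3)))
print('tumbler',onz(b,(321.5,186.6),.085),'mug',onz(b,(370,243),.075))
E
```

```text
post [0.48651985 0.02253189 0.225     ] hub [0.5771309  0.05839505 0.202     ] [0.64536167 0.04279758 0.21      ]
tri post (array([0.4871509 , 0.02332245, 0.22103964]), np.float64(0.0016878752838349372))
tumbler [ 0.72581005 -0.03402453  0.085     ] mug [ 0.60097388 -0.17529017  0.075     ]
```

View pics/a2.png

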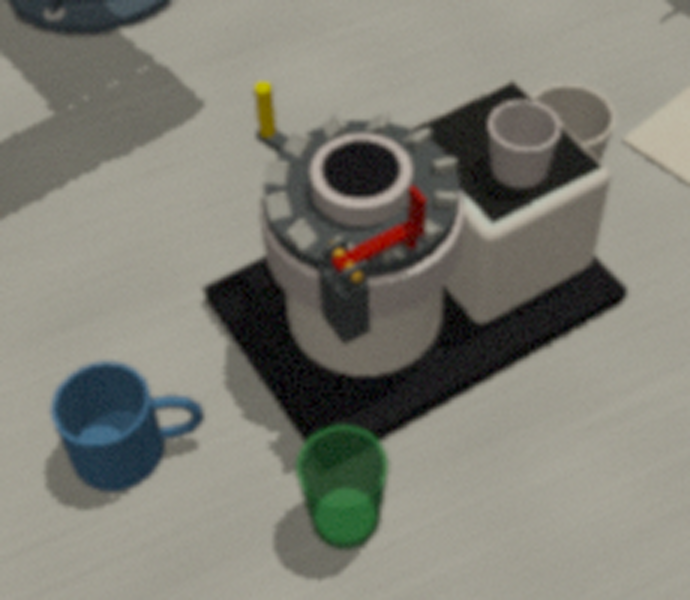

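View pics/b2.png

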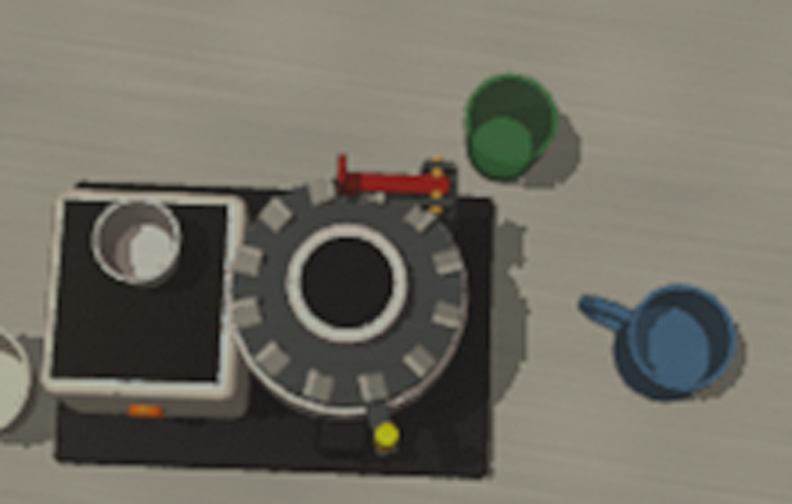

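Crop A shows the hinge pin ends at about (263,205) and (269,212), and the plate tip at (289,183). Crop B shows the hub centre at (276.4,228.3), the hinge at (301.7,202), the plate at (275,199) and the post at (287,270). Now the grinder frame, and the position of every point in the tool frame.

```bash
python3 - <<'E'
from h import *
a=snap('scene');b=snap('top')
H,e=tri(a,(265.8,208.3),b,(301.7,201.9));print('hinge',H,e)
P,e=tri(a,(289,184),b,(275,198.6));print('platetop',P,e)
hub,e=tri(a,(150+361/3,120+168/3),b,(276.4,228.3));print('hub',hub,e)
post,e=tri(a,(237.8,149),b,(286.9,270.3));print('post',post,e)
# fit yaw/translation
loc=np.array([[66,-55],[65,60.5],[0,0],[-97,-26]])/1000
W=np.array([H[:2],P[:2],hub[:2],post[:2]])
lc,wc=loc.mean(0),W.mean(0);l,w=loc-lc,W-wc
th=np.arctan2((l[:,0]*w[:,1]-l[:,1]*w[:,0]).sum(),(l*w).sum())
M=np.array([[np.cos(th),-np.sin(th)],[np.sin(th),np.cos(th)]]);o=wc-M@lc
print('yaw',th,'origin',o,'res',((loc@M.T+o)-W).round(4).tolist())
np.savez('g.npz',M=M,o=o)
s=manip.sense();T=R.from_quat(s['tool_rot']).as_matrix();print('tool',T.round(3))
for n,x in dict(end=[66,60.5],hinge=[66,-55],post0=[-97,-26],post1=[-97,26]).items():
    print(n,(M@np.array(x)/1000+o).round(4))
E
```

```text
hinge [0.65165782 0.01429125 0.19102683] 0.004661721311576433
platetop [0.64087447 0.07477779 0.22728257] 0.004513776674540906
hub [0.57930696 0.0611979  0.19992688] 0.002428943204056684
post [0.48711378 0.02321388 0.2210744 ] 0.0014602733051745779
yaw -0.01304149595458484 origin [0.58130581 0.04860562] res [[-0.0051, -0.0215], [0.0062, 0.0335], [0.002, -0.0126], [-0.0031, 0.0007]]
tool [[-0.913 -0.     0.408]
 [-0.408  0.001 -0.913]
 [-0.    -1.    -0.001]]
end [0.6481 0.1082]
hinge [ 0.6466 -0.0073]
post0 [0.484  0.0239]
post1 [0.4847 0.0759]
```

```bash
cat > fit.py <<'E'
from h import *
H=np.array([.65166,.01429]);P=np.array([.64087,.07478]);hub=np.array([.57931,.0612]);post=np.array([.48711,.02321])
loc=np.array([[66,-55],[66,5.5],[0,0],[-97,-26]])/1000
W=np.array([H,P,hub,post])
lc,wc=loc.mean(0),W.mean(0);l,w=loc-lc,W-wc
th=np.arctan2((l[:,0]*w[:,1]-l[:,1]*w[:,0]).sum(),(l*w).sum())
M=np.array([[np.cos(th),-np.sin(th)],[np.sin(th),np.cos(th)]]);o=wc-M@lc
g=lambda x,y:M@np.array([x,y])/1000+o
E
python3 - <<'E'
from fit import *
print('yaw',th,'origin',o,'res',((loc@M.T+o)-W).round(4).tolist())
for n,x in dict(end=[66,5.5],hinge=[66,-55],post0=[-97,-26],post1=[-97,26]).items(): print(n,g(*x).round(4))
a=snap('scene');b=snap('top')
for n,p in dict(hinge=[*g(66,-55),.198],ptop=[*g(66,5.5),.234],post=[*g(-97,-26),.225],hub=[*g(0,0),.202]).items(): print(n,proj(a,p).round(1),proj(b,p).round(1))
E
```

```text
yaw 0.12941608350999775 origin [0.57862476 0.06095792] res [[-0.0005, 0.0006], [0.0025, 0.0001], [-0.0007, -0.0002], [-0.0013, -0.0006]]
end [0.6434 0.0749]
hinge [0.6512 0.0149]
post0 [0.4858 0.0227]
post1 [0.4791 0.0742]
hinge [264.8 206.1] [300.6 200.9]
ptop [288.6 182.8] [274.2 196.3]
post [236.9 147.5] [286.8 270.6]
hub [269.6 175.3] [276.  228.2]
```

```bash
python3 -m jog '[[[0,-4,0],0],[[0,-8,0],0],[[0,-12.5,0],-0.1],[[-6,-12.5,-4.5],-0.2],[[-62.5,-12.5,-45.3],-1.279],[[-62.5,-12.5,-45.3],-1.279],[[-62.5,-12.5,-45.3],-1.279],[[-62.5,-12.5,-45.3],-1.279],[[-62.5,-12.5,-45.3],-1.279],[[-62.5,-12.5,-45.3],-1.279],[[-62.5,-12.5,-45.3],-1.279],[[-62.5,-12.5,-45.3],-1.279],[[-62.5,-12.5,-45.3],-1.279],[[-62.5,-12.5,-45.3],-1.279],[[-62.5,-12.5,-45.3],-1.279],[[-62.5,-12.5,-45.3],-1.279],[[-62.5,-12.5,-45.3],-1.279],[[-62.5,-12.5,-45.3],-1.279],[[-62.5,-12.5,-45.3],-1.279],[[-62.5,-12.5,-45.3],-1.279]]' 0 20
cat > where.py <<'E'
from fit import *
s=manip.sense();T=R.from_quat(s['tool_rot']).as_matrix();p=s['tcp_pos']
print('t',round(s['t'],2),'grinder xyz mm',((M.T@(p[:2]-o))*1000).round(1),round(p[2]*1000,1),'tool x in g',(M.T@T[:2,0]).round(3),'gap',round(s['finger_gap'],2),'F',s['force'].round(1),'q',s['q'].round(2))
E
python3 where.py
```

```text
t: 2.07
tcp_pos: [0.6096, 0.0447, 0.3312]
tool_rot: [-0.531, 0.467, -0.467, 0.531]
force: [-0.3, -1.3, 0.4]
finger_gap: -0.002
t 2.07 grinder xyz mm [ 28.6 -20.1] 331.2 tool x in g [-0.001 -1.   ] gap -0.0 F [-0.3 -1.3  0.4] q [-0.11  0.4   1.3  -0.    1.44 -0.24]
```

```bash
python3 -m jog '[[[-2.5,0,1.9],0],[[-5,0,3.7],0],[[-5,0,3.7],0],[[-5,3,3.7],0],[[-5,6,3.7],0],[[-5,8.5,3.7],0],[[-5,10.4,3.7],0],[[-5,10.4,3.7],0],[[-5,10.4,3.7],0]]'
python3 where.py; python3 - <<'E'
from h import *
c=snap('scene');save(c,'c',(190,90,350,230),4)
E
```

```text
t: 2.82
tcp_pos: [0.6385, 0.0965, 0.2261]
tool_rot: [0.532, -0.468, 0.466, -0.53]
force: [0.3, 0.3, 0.4]
finger_gap: 0.001
t 2.82 grinder xyz mm [64.  27.5] 226.1 tool x in g [-0.002 -1.   ] gap 0.0 F [0.3 0.3 0.4] q [-0.02  0.54  1.35 -0.    1.25 -0.15]
```

View pics/c.png

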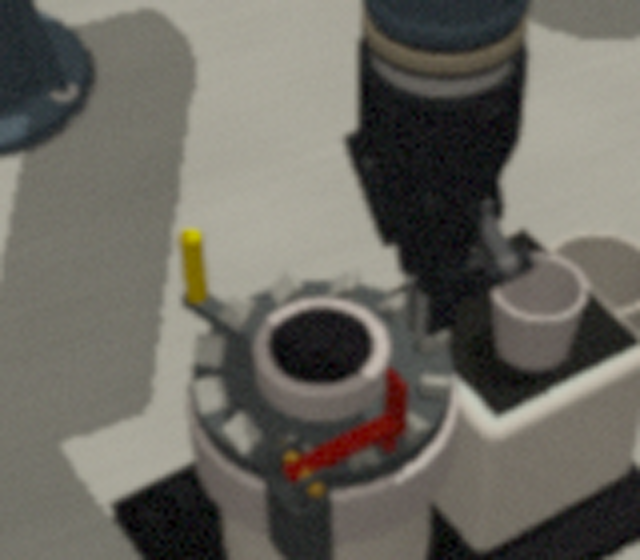

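The closed fingertip is at crop (435,320), just beyond the red plate at (397,390), as planned. I'll push it along the arc, stopping part way to check.

```bash
python3 -m jog '[[[0.4,0,0.2],0],[[0.85,0,0.2],0],[[1.25,-0.75,0.2],0],[[1.75,-1.45,0.2],0],[[2.3,-2.1,0.2],0],[[2.95,-2.7,0.2],0],[[3.7,-3.15,0.2],0],[[4.45,-3.55,0.2],0],[[5.25,-3.85,0.2],0],[[5.25,-3.85,0.2],0]]'
python3 where.py; python3 - <<'E'
from fit import *
for n in('scene','top'):
    c=snap(n);h=cv2.cvtColor(c[0],cv2.COLOR_RGB2HSV);m=cv2.inRange(h,(0,130,60),(8,255,255))
    print(n,cv2.boundingRect(m[180-20:240]if n=='scene' else m),m.sum()/255)
    m=cv2.inRange(h,(20,130,90),(35,255,255));k,l,s,ce=cv2.connectedComponentsWithStats(m);print([(s[i].tolist(),ce[i].round(1).tolist()) for i in range(1,k) if s[i,4]>25])
    for th_ in(0,.5,.8,1.1):
        y,z=60.5*np.cos(th_)-36*np.sin(th_),60.5*np.sin(th_)+36*np.cos(th_)
        print(th_,proj(c,[*g(66,-55+y),.198+z/1000]).round(1))
    save(c,'d'+n,(190,90,350,230) if n=='scene' else (180,130,400,290),3)
E
python3 -c "
import cv2,numpy as np
a=cv2.imread('pics/dscene.png');cv2.imwrite('pics/d.png',a)"
```

```text
t: 3.7
tcp_pos: [0.6487, 0.043, 0.2663]
tool_rot: [-0.53, 0.467, -0.468, 0.531]
force: [0.5, 0.2, 0.2]
finger_gap: -0.004
t 3.7 grinder xyz mm [ 67.2 -26.8] 266.3 tool x in g [-0.003 -1.   ] gap -0.0 F [0.5 0.2 0.2] q [-0.1   0.51  1.3  -0.    1.34 -0.23]
scene (260, 22, 32, 29) 232.0
[([397, 126, 69, 44, 1321], [431.4, 147.5]), ([235, 147, 7, 19, 85], [237.9, 156.1])]
0 [288.6 182.8]
0.5 [278.8 179.7]
0.8 [270.7 181.1]
1.1 [261.7 184.9]
top (274, 193, 31, 11) 60.0
[([42, 194, 40, 74, 2567], [61.4, 230.5])]
0 [274.2 196.3]
0.5 [285.5 193.7]
0.8 [294.6 192.9]
1.1 [304.4 193. ]
```

View pics/dscene.png

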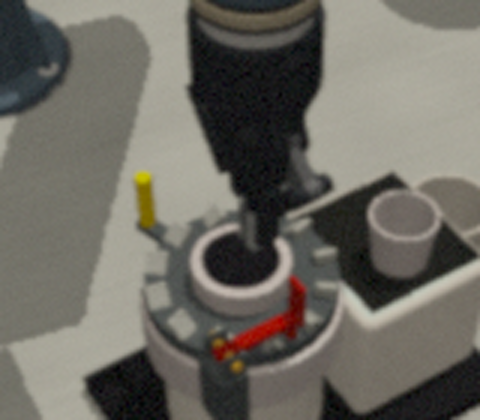

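The pawl has not moved: its plate is still at crop (297,300), and the finger is up at (250,248). I'll check where the finger really is against the projection.

```bash
python3 - <<'E'
from fit import *
s=manip.sense();p=s['tcp_pos'];T=R.from_quat(s['tool_rot']).as_matrix()
ims=[]
for n in('scene','top'):
    c=snap(n);im=c[0][...,::-1].copy()
    u=proj(c,p);x0,y0=int(u[0])-50,int(u[1])-45
    k=6
    cr=cv2.resize(im[y0:y0+90,x0:x0+65+0],None,fx=k,fy=k,interpolation=cv2.INTER_CUBIC)
    for dx in(-.011,.011):
        for dz in(-.0145,.0145):
            v=(proj(c,p+T@[dx,0,dz])-[x0,y0]+.5)*k
            cv2.circle(cr,tuple(int(q) for q in v),3,(0,255,0),-1)
    print(n,u,'plate outer top edge',proj(c,[*g(57,8),.234]),proj(c,[*g(75,8),.234]), 'crop0',x0,y0)
    ims.append(cr)
cv2.imwrite('pics/e.png',np.hstack(ims))
E
```

```text
scene [276.50010052 178.821084  ] plate outer top edge [287.14572054 179.68054571] [292.05223392 184.96092053] crop0 226 133
top [288.27836441 192.64239255] plate outer top edge [272.96883538 200.15973892] [273.18987368 192.32364242] crop0 238 147
```

View pics/e.png

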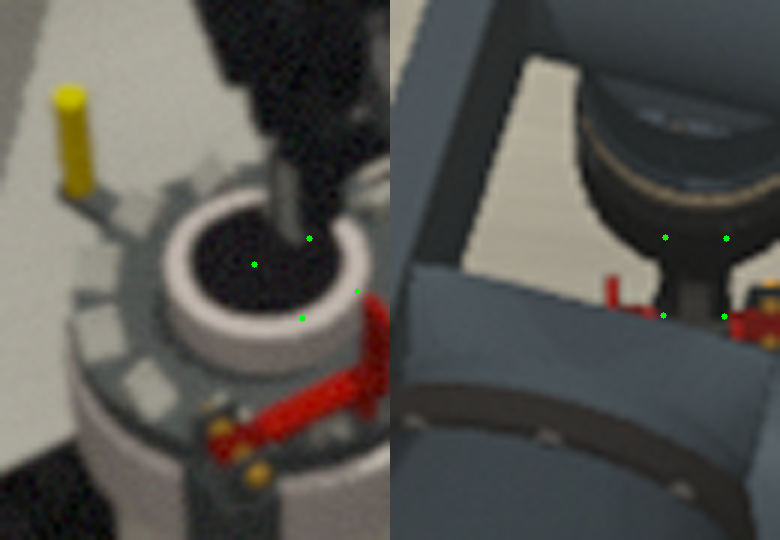

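The finger passed over the plate: near the start of the arc a few mm of y error is enough to lift it clear. I'll go back, come down lower and find contact in small steps.

```bash
python3 -m jog '[[[-3,0,-0.1],0],[[-5.5,0,-0.1],0],[[-5.5,0,-0.1],0],[[-5.5,2.5,-0.1],0],[[-5.5,5.4,-0.1],0],[[-5.5,5.4,-0.1],0],[[-5.5,5.4,-0.1],0]]'
cat > look.py <<'E'
from fit import *
exec(open('where.py').read().split('\n',1)[1])
c=snap('scene');h=cv2.cvtColor(c[0],cv2.COLOR_RGB2HSV);m=cv2.inRange(h,(0,130,60),(8,255,255));m[:150]=0
print('red',cv2.boundingRect(m),m.sum()/255,cv2.moments(m)['m10']/m.sum(),cv2.moments(m)['m01']/m.sum())
E
python3 look.py; python3 - <<'E'
from fit import *
c=snap('scene');s=manip.sense();u=proj(c,s['tcp_pos']);print(u)
im=c[0][130:210,240:340,::-1];im=(255*(im/255.)**.5).astype('uint8');cv2.imwrite('pics/f.png',cv2.resize(im,None,fx=7,fy=7,interpolation=cv2.INTER_CUBIC))
E
```

```text
t: 4.48
tcp_pos: [0.6385, 0.0997, 0.2097]
tool_rot: [0.532, -0.468, 0.466, -0.53]
force: [0.2, -0.4, -0.0]
finger_gap: -0.002
t 4.48 grinder xyz mm [64.3 30.7] 209.7 tool x in g [-0.001 -1.   ] gap -0.0 F [ 0.2 -0.4 -0. ] q [-0.02  0.56  1.37 -0.    1.22 -0.15]
red (260, 182, 32, 29) 211.0 278.9431279620853 198.30331753554503
[298.03667485 184.9175218 ]
```

View pics/f.png

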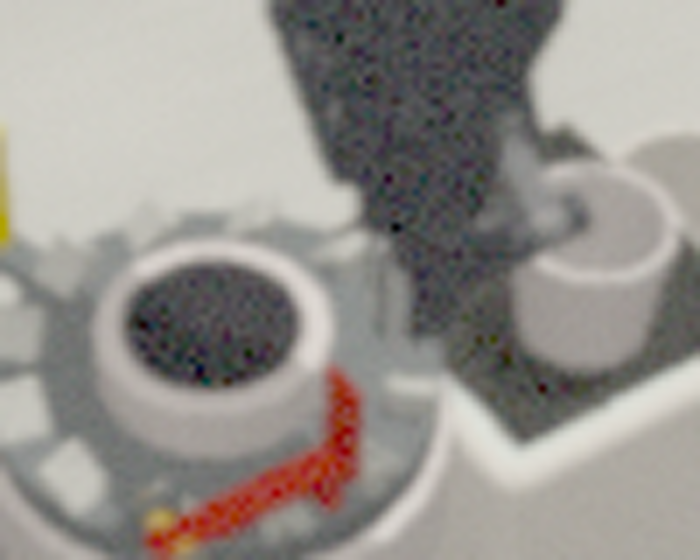

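The plate is at crop (340,400). The visible fingertip ends near (415,340), about 7 px above the projected TCP, so the tip may be higher than thought. I'll lower a little and find contact by nudging.

```bash
python3 -m jog '[[[0,0.5,0.2],0],[[0.5,0.5,0.2],0],[[0.9,0.5,0.2],0],[[0.9,0.5,0.2],0],[[0.9,0.5,0.2],0]]' >/dev/null; python3 look.py
for i in 1; do python3 -m jog '[[[0.1,0,0],0],[[0.2,0,0],0],[[0.2,0,0],0]]' >/dev/null; python3 look.py; done
python3 -m jog '[[[0.1,0,0],0],[[0.2,0,0],0],[[0.2,0,0],0]]' >/dev/null; python3 look.py
python3 -m jog '[[[0.1,0,0],0],[[0.2,0,0],0],[[0.2,0,0],0]]' >/dev/null; python3 look.py
```

```text
t 5.0 grinder xyz mm [68.1 20.8] 207.0 tool x in g [-0.002 -1.   ] gap 0.0 F [-0.6 -0.5  0.5] q [-0.03  0.56  1.37  0.    1.21 -0.16]
red (260, 182, 32, 28) 212.0 279.0566037735849 198.22641509433961
t 5.3 grinder xyz mm [67.8 19.2] 206.5 tool x in g [-0.001 -1.   ] gap -0.0 F [ 0.9 -0.4  0.1] q [-0.03  0.56  1.37 -0.    1.21 -0.16]
red (260, 182, 32, 29) 219.0 279.0319634703196 198.07305936073058
t 5.6 grinder xyz mm [67.8 17.2] 206.5 tool x in g [-0.001 -1.   ] gap -0.0 F [-0.4  0.2  0.2] q [-0.04  0.56  1.37 -0.    1.21 -0.17]
red (260, 182, 32, 29) 211.0 279.2464454976303 198.14691943127963
t 5.9 grinder xyz mm [67.8 16. ] 206.6 tool x in g [-0.002 -1.   ] gap -0.0 F [-0.8  1.7 -0. ] q [-0.04  0.56  1.37  0.    1.21 -0.17]
red (260, 182, 32, 29) 217.0 279.2396313364055 198.02764976958525
```

```bash
python3 -m jog '[[[0.1,0,0],0],[[0.2,0,0],0],[[0.2,0,0],0]]' >/dev/null; python3 look.py
python3 -m jog '[[[0.1,0,0],0],[[0.2,0,0],0],[[0.2,0,0],0]]' >/dev/null; python3 look.py;python3 -m jog '[[[0,0,0],0]]'
```

```text
t 6.2 grinder xyz mm [67.8 15.5] 207.1 tool x in g [-0.001 -1.   ] gap -0.0 F [-1.5  6.4  2.7] q [-0.04  0.56  1.37  0.    1.22 -0.17]
red (261, 182, 31, 29) 214.0 279.1542056074766 198.03271028037383
t 6.5 grinder xyz mm [67.9 15.1] 207.6 tool x in g [-0.001 -1.   ] gap 0.0 F [-1.5  9.8  4.9] q [-0.04  0.56  1.37  0.01  1.22 -0.17]
red (260, 182, 32, 28) 201.0 278.7014925373134 198.12935323383084
t: 6.63
tcp_pos: [0.644, 0.0847, 0.2076]
tool_rot: [-0.529, 0.468, -0.466, 0.533]
force: [-2.2, 9.5, 5.2]
finger_gap: 0.001
```

Contact is confirmed: the finger stalls at TCP y ≈ 16 mm with about 9 N, too low on the plate to lift it. I'll back off, rise to about 20 mm above the hinge, and trace the arc from that contact position.

```bash
python3 -m jog '[[[-0.8,0,-0.1],0],[[-0.8,-0.6,-0.1],0],[[-0.8,-1.15,-0.1],0],[[-0.8,-1.15,-0.1],0],[[-0.4,-1.15,-0.1],0],[[-0.25,-1.5,-0.1],0],[[-0.1,-1.9,-0.1],0],[[0.1,-2.25,-0.1],0],[[0.3,-2.65,-0.1],0],[[0.55,-3,-0.1],0],[[0.8,-3.3,-0.1],0],[[1.05,-3.6,-0.1],0],[[1.35,-3.9,-0.1],0],[[1.35,-3.9,-0.1],0]]'
python3 look.py
```

```text
t: 7.8
tcp_pos: [0.6457, 0.0668, 0.2463]
tool_rot: [-0.531, 0.467, -0.468, 0.531]
force: [-0.4, 0.1, 0.2]
finger_gap: -0.001
t 7.8 grinder xyz mm [67.2 -2.9] 246.3 tool x in g [-0.002 -1.   ] gap -0.0 F [-0.4  0.1  0.2] q [-0.07  0.52  1.32 -0.    1.3  -0.2 ]
red (261, 182, 31, 29) 213.0 279.7042253521127 197.70892018779344
```

```bash
python3 - <<'E'
from fit import *
c=snap('scene')
for z in(.2097,.22,.23,.24): print(z,proj(c,[*g(64.3,30.7),z]).round(1),'near edge',proj(c,[*g(72,22),z]).round(1))
E
python3 -m jog '[[[-2,0,0],0],[[-3.4,0,-0.1],0],[[-3.4,0,-0.1],0],[[-3.4,2.5,-0.1],0],[[-3.4,4.9,-0.1],0],[[-3.4,4.9,-0.1],0],[[-3.4,4.9,-0.1],0]]'; python3 look.py
python3 - <<'E'
from fit import *
c=snap('scene');p=manip.sense()['tcp_pos'];print('tcp px',(proj(c,p)-[250,140]+.5)*7)
im=c[0][140:220,250:340,::-1];im=(255*(im/255.)**.5).astype('uint8');cv2.imwrite('pics/g.png',cv2.resize(im,None,fx=7,fy=7,interpolation=cv2.INTER_CUBIC))
E
```

```text
0.2097 [297.5 185. ] near edge [296.3 188.9]
0.22 [297.7 181.8] near edge [296.5 185.7]
0.23 [297.9 178.7] near edge [296.6 182.6]
0.24 [298.  175.4] near edge [296.8 179.4]
t: 8.48
tcp_pos: [0.6386, 0.101, 0.1952]
tool_rot: [0.532, -0.468, 0.466, -0.53]
force: [0.2, 0.6, 0.8]
finger_gap: -0.004
t 8.48 grinder xyz mm [64.7 32. ] 195.2 tool x in g [-0.001 -1.   ] gap -0.0 F [0.2 0.6 0.8] q [-0.02  0.57  1.38 -0.    1.19 -0.14]
red (261, 182, 31, 29) 214.0 279.6775700934579 197.89252336448598
tcp px [341.69967951 348.03225965]
```

View pics/g.png

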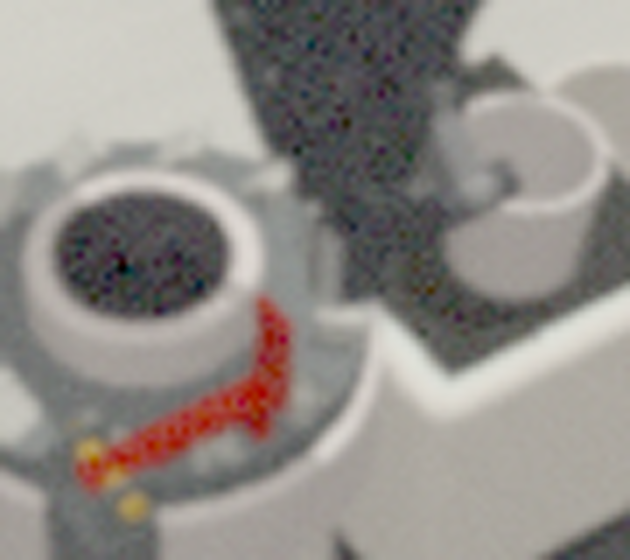

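The fingertip ends at crop (345,305) and the projected TCP is at (342,348), so the visible tip sits about 20 mm above the TCP. That explains both misses. I'll start the arc from here, with the tip about 17 mm above the hinge.

```bash
python3 -m jog '[[[0.8,0,0.1],0],[[1.4,0,0.1],0],[[1.7,0,0.1],0],[[1.85,-0.4,0.1],0],[[2,-0.75,0.1],0],[[2.2,-1.15,0.1],0],[[2.35,-1.5,0.1],0],[[2.6,-1.85,0.1],0],[[2.8,-2.2,0.1],0],[[3.1,-2.55,0.1],0],[[3.4,-2.9,0.1],0],[[3.75,-3.2,0.1],0],[[4.05,-3.5,0.1],0],[[4.05,-3.5,0.1],0]]'
python3 look.py
```

```text
t: 9.75
tcp_pos: [0.6463, 0.06, 0.2321]
tool_rot: [-0.531, 0.467, -0.468, 0.531]
force: [-1.3, -0.8, 0.4]
finger_gap: -0.001
t 9.75 grinder xyz mm [67.  -9.7] 232.1 tool x in g [-0.002 -1.   ] gap -0.0 F [-1.3 -0.8  0.4] q [-0.08  0.53  1.34 -0.    1.27 -0.21]
red (261, 178, 28, 33) 193.0 275.0880829015544 195.76165803108807
```

It is lifting now (the red box has risen to row 178). Continuing over the top.

```bash
python3 -m jog '[[[0.4,-0.25,0],0],[[0.75,-0.5,0],0],[[1.2,-0.7,0],0],[[1.6,-0.9,0],0],[[2.1,-1.1,0],0],[[2.55,-1.25,0],0],[[3.5,-1.4,0],0],[[4.5,-1.45,0],0],[[5.45,-1.35,0],0],[[6.5,-1.1,0],0],[[7.4,-0.65,0],0],[[8.2,-0.1,0],0],[[8.2,-0.1,0],0]]'
python3 look.py; python3 -c "
from fit import *
c=snap('scene')
for t in(1.2,1.6,2.):print(t,[proj(c,[*g(66,-55+a*np.cos(t)-b*np.sin(t)),.198+(a*np.sin(t)+b*np.cos(t))/1000]).round(1) for a,b in((60.5,36),(60.5,0),(0,0))])"
```

```text
t: 10.88
tcp_pos: [0.6557, -0.0224, 0.2305]
tool_rot: [0.531, -0.468, 0.467, -0.53]
force: [0.3, -0.8, -0.7]
finger_gap: 0.0
t 10.88 grinder xyz mm [ 65.7 -92.6] 230.5 tool x in g [-0.004 -1.   ] gap 0.0 F [ 0.3 -0.8 -0.7] q [-0.2   0.55  1.32 -0.    1.28 -0.33]
red (260, 182, 32, 29) 228.0 279.1842105263158 198.0701754385965
1.2 [array([258.7, 186.6]), array([273.1, 183.9]), array([264.8, 206.1])]
1.6 [array([247.7, 195.6]), array([263.1, 187.5]), array([264.8, 206.1])]
2.0 [array([239.6, 206.2]), array([253.2, 194.3]), array([264.8, 206.1])]
```

It slipped off the plate tip and fell shut, so the contact was too high on the plate. I'll retry with the start about 8 mm lower.

```bash
python3 -m jog '[[[0,-3,0],0],[[-4,-3,0],0],[[-8,-3,0],0],[[-12,-3,0],0],[[-12.3,-3,0],0],[[-12.3,-3,0],0],[[-12.3,0,0],0],[[-12.3,3,0],0],[[-12.3,4.3,0],0],[[-12.3,4.3,0],0],[[-12.3,4.3,0],0]]' >/dev/null;python3 where.py
python3 -m jog '[[[0.8,0,0],0],[[1.1,0,0],0],[[1.3,0,0],0],[[1.3,0,0],0],[[1.3,0,0],0]]' >/dev/null;python3 look.py
```

```text
t 11.9 grinder xyz mm [66.7 31.3] 188.9 tool x in g [-0.002 -1.   ] gap -0.0 F [0.7 0.2 0.3] q [-0.02  0.58  1.39 -0.    1.18 -0.14]
t 12.32 grinder xyz mm [67.2 18.9] 190.4 tool x in g [-0.002 -1.   ] gap -0.0 F [ 0.7 -0.2 -0.3] q [-0.04  0.58  1.39  0.    1.18 -0.16]
red (260, 182, 32, 29) 220.0 279.0681818181818 198.31363636363636
```

```bash
cat >> look.py <<'E'
for t in(0,.3,.4,.5,.6,.7,.8,.9,1.,1.1,1.2,1.3,1.4,1.5,1.7,2.):
    q=np.array([proj(c,[*g(x,-55+a*np.cos(t)-b*np.sin(t)),.198+(a*np.sin(t)+b*np.cos(t))/1000]) for a,b in((63,36),(58,36),(63,-5),(0,0)) for x in(57,75)])
    print(t,'R%.0f T%.0f L%.0f'%(q[:,0].max(),q[:,1].min(),q[:,0].min()),end=' | ')
print()
E
python3 -m jog '[[[0.2,0,0],0],[[0.45,0,0],0],[[0.55,-0.4,0],0],[[0.65,-0.75,0],0],[[0.8,-1.15,0],0],[[1,-1.5,0],0],[[1.2,-1.85,0],0],[[1.4,-2.2,0],0],[[1.65,-2.5,0],0],[[1.9,-2.85,0],0],[[1.9,-2.85,0],0]]' >/dev/null;python3 look.py
```

```text
t 13.28 grinder xyz mm [67.4 -1. ] 218.8 tool x in g [-0.002 -1.   ] gap -0.0 F [ 0.2 -0.2  0.1] q [-0.07  0.55  1.36 -0.    1.24 -0.19]
red (261, 179, 28, 32) 189.0 275.5291005291005 195.84656084656083
0 R292 T180 L263 | 0.3 R291 T177 L263 | 0.4 R291 T176 L263 | 0.5 R290 T176 L263 | 0.6 R289 T176 L263 | 0.7 R287 T177 L263 | 0.8 R286 T177 L263 | 0.9 R284 T178 L263 | 1.0 R282 T180 L262 | 1.1 R280 T180 L259 | 1.2 R278 T180 L256 | 1.3 R275 T180 L253 | 1.4 R273 T181 L250 | 1.5 R270 T182 L248 | 1.7 R267 T184 L243 | 2.0 R267 T189 L237 |
```

```bash
python3 -m jog '[[[0.3,-0.3,0],0],[[0.65,-0.55,0],0],[[1,-0.8,0],0],[[1.35,-1,0],0],[[1.7,-1.2,0],0],[[2.1,-1.4,0],0],[[2.1,-1.4,0],0]]' >/dev/null;python3 look.py|head -2
```

```text
t 13.92 grinder xyz mm [ 67.1 -21.8] 232.6 tool x in g [-0.002 -1.   ] gap 0.0 F [-0.4 -0.2 -0. ] q [-0.1   0.54  1.34 -0.    1.27 -0.22]
red (261, 180, 25, 31) 194.0 272.44329896907215 193.3041237113402
```

```bash
python3 -m jog '[[[0.5,-0.15,0],0],[[1,-0.25,0],0],[[1.4,-0.3,0],0],[[1.8,-0.35,0],0],[[2.3,-0.4,0],0],[[2.7,-0.4,0],0],[[2.7,-0.4,0],0]]' >/dev/null;python3 look.py|head -2
```

```text
t 14.55 grinder xyz mm [ 66.9 -49.4] 238.1 tool x in g [-0.002 -1.   ] gap 0.0 F [-2.3 -0.   9.4] q [-0.14  0.53  1.33 -0.    1.28 -0.27]
red (254, 183, 24, 27) 198.0 266.25252525252523 192.43434343434345
```

```bash
python3 -m jog '[[[0.3,-0.05,0],0],[[0.7,-0.05,0],0],[[1,-0.05,0],0],[[1.4,0,0],0],[[1.8,0.1,0],0],[[1.8,0.1,0],0]]' >/dev/null;python3 look.py|head -2
```

```text
t 15.1 grinder xyz mm [ 66.5 -67.5] 235.8 tool x in g [-0.002 -1.   ] gap 0.0 F [-2.2 -1.4  7.3] q [-0.17  0.54  1.32 -0.    1.28 -0.29]
red (247, 184, 25, 26) 187.0 261.0748663101604 194.03208556149733
```

```bash
python3 -m jog '[[[0.4,0.1,0],0],[[0.8,0.2,0],0],[[1.2,0.3,0],0],[[1.6,0.5,0],0],[[2,0.7,0],0],[[2.4,0.9,0],0],[[2.4,0.9,0],0],[[2.4,0.9,0],0]]' >/dev/null;python3 look.py|head -2
```

```text
t 15.82 grinder xyz mm [ 66.4 -93.4] 228.7 tool x in g [-0.002 -1.   ] gap -0.0 F [-3.8 -5.9 12.5] q [-0.2   0.55  1.32 -0.01  1.27 -0.33]
red (239, 189, 27, 20) 194.0 252.03092783505156 200.05670103092783
```

The pawl is over, at about 1.9–2.0 rad. Lifting clear and moving to the -y side of the lever post.

```bash
python3 -m jog '[[[0,-3,0],0],[[0,-6,0],0],[[-1,-6,-4],0],[[-2,-6,-8],0],[[-3,-6,-12],0],[[-3,-6,-16],0],[[-3,-6,-16.9],0],[[-3,-6,-16.9],0],[[-3,-6,-16.9],0]]' >/dev/null;python3 look.py|head -2
python3 -m jog '[[[0,3,0],0],[[0,6,0],0],[[0,9,0],0],[[0,11,0],0],[[0,11,0],0],[[0,11,0],0]]'; python3 where.py
```

```text
t 16.62 grinder xyz mm [-101.4  -60. ] 286.3 tool x in g [-0.002 -1.   ] gap -0.0 F [ 1.1  0.8 -0.1] q [-0.25  0.24  1.67  0.    1.23 -0.38]
red (238, 190, 28, 20) 240.0 251.0 199.52083333333334
t: 17.17
tcp_pos: [0.486, -0.0113, 0.1749]
tool_rot: [0.531, -0.468, 0.466, -0.531]
force: [0.4, 0.7, 0.2]
finger_gap: 0.001
t 17.17 grinder xyz mm [-101.1  -59.7] 174.9 tool x in g [-0.001 -1.   ] gap 0.0 F [0.4 0.7 0.2] q [-0.25  0.39  1.81  0.    0.95 -0.38]
```

```bash
cat > post.py <<'E'
from fit import *
exec(open('where.py').read().split('\n',1)[1])
for n in('scene','top'):
    c=snap(n);h=cv2.cvtColor(c[0],cv2.COLOR_RGB2HSV);m=cv2.inRange(h,(20,110,90),(35,255,255))
    k,l,s_,ce=cv2.connectedComponentsWithStats(m);print(n,[(s_[i].tolist(),ce[i].round(1).tolist()) for i in range(1,k) if 5<s_[i,4]<400])
    for a in(0,.3,.4,.5,.524,.6,.65):print(a,proj(c,[*g(-100*np.cos(a-.262),100*np.sin(a-.262)),.2 if n=='scene' else .225]).round(1),end='|')
    print()
E
python3 -m jog '[[[-0.6,0,0],0],[[-1.2,0,0],0],[[-1.8,0,0],0],[[-2.4,0,0],0],[[-3,0,0],0],[[-3.6,0,0],0],[[-4.2,0,0],0],[[-4.8,0,0],0],[[-5.4,0,0],0],[[-6,0,0],0],[[-6.6,0,0],0],[[-6.6,0,0],0],[[-6.6,0,0],0]]'; python3 post.py; python3 look.py|sed -n 2p
```

```text
t: 18.25
tcp_pos: [0.4764, 0.0553, 0.176]
tool_rot: [-0.531, 0.467, -0.467, 0.531]
force: [-0.6, -0.4, -0.4]
finger_gap: 0.0
t 18.25 grinder xyz mm [-102.1    7.6] 176.0 tool x in g [-0.001 -1.   ] gap 0.0 F [-0.6 -0.4 -0.4] q [-0.12  0.38  1.82  0.    0.94 -0.25]
scene [([254, 138, 7, 19, 92], [257.1, 146.7]), ([268, 210, 3, 4, 10], [268.8, 211.5])]
0 [237.9 155.5]|0.3 [248.  149.8]|0.4 [251.8 148.4]|0.5 [255.7 147.2]|0.524 [256.7 147. ]|0.6 [259.7 146.4]|0.65 [261.8 146.1]|
top []
0 [286.8 270.4]|0.3 [273.  271.7]|0.4 [268.4 271.1]|0.5 [263.9 270.2]|0.524 [262.8 269.9]|0.6 [259.5 268.7]|0.65 [257.3 267.9]|
red (238, 190, 28, 19) 232.0 250.78879310344828 199.2844827586207
```

The collar is at about 0.53 rad: the post is at scene column 257.1, against a predicted 256.7 for exactly one notch. Backing off and going round to the -y side of the raised pawl.

```bash
python3 -m jog '[[[1.5,0,0],0],[[4,0,0],0],[[4,-4,0],0],[[4,-8,0],0],[[4,-11.5,0],0],[[6.5,-11.5,3],0],[[9,-11.5,6],0],[[11.5,-11.5,9],0],[[14.8,-11.5,12],0],[[14.8,-11.5,16],0],[[14.8,-11.5,16.8],0],[[14.8,-11.5,16.8],0],[[14.8,-11.5,16.8],0],[[14.8,-9,16.8],0],[[14.8,-6,16.8],0],[[14.8,-3,16.8],0],[[14.8,-2.1,16.8],0],[[14.8,-2.1,16.8],0],[[14.8,-2.1,16.8],0]]'; python3 post.py;python3 look.py|sed -n 2p
```

```text
t: 19.98
tcp_pos: [0.6615, -0.0708, 0.198]
tool_rot: [-0.531, 0.467, -0.467, 0.531]
force: [-0.1, 0.8, 0.2]
finger_gap: -0.0
t 19.98 grinder xyz mm [  65.1 -141.3] 198.0 tool x in g [-0.001 -1.   ] gap -0.0 F [-0.1  0.8  0.2] q [-0.27  0.59  1.33 -0.    1.22 -0.4 ]
scene [([255, 138, 5, 19, 83], [257.2, 146.7]), ([267, 210, 4, 4, 11], [268.6, 211.5])]
0 [237.9 155.5]|0.3 [248.  149.8]|0.4 [251.8 148.4]|0.5 [255.7 147.2]|0.524 [256.7 147. ]|0.6 [259.7 146.4]|0.65 [261.8 146.1]|
top [([259, 266, 7, 9, 47], [262.3, 270.2])]
0 [286.8 270.4]|0.3 [273.  271.7]|0.4 [268.4 271.1]|0.5 [263.9 270.2]|0.524 [262.8 269.9]|0.6 [259.5 268.7]|0.65 [257.3 267.9]|
red (242, 190, 24, 19) 196.0 253.3112244897959 198.25510204081633
```

Both views put the collar at about 0.53 rad. Now pushing the pawl back towards +y.

```bash
python3 -m jog '[[[-0.8,0,0],0],[[-1.6,0,0],0],[[-2.3,-0.3,0],0],[[-2.9,-0.7,0],0],[[-3.5,-1.2,0],0],[[-4.1,-1.7,0],0],[[-4.7,-2.2,0],0],[[-5.3,-2.6,0],0],[[-5.9,-2.8,0],0],[[-5.9,-2.8,0],0],[[-5.9,-2.8,0],0]]'; python3 where.py;python3 look.py|sed -n 2p
```

```text
t: 21.05
tcp_pos: [0.6543, -0.012, 0.225]
tool_rot: [0.531, -0.467, 0.467, -0.531]
force: [0.4, -0.4, 0.4]
finger_gap: 0.001
t 21.05 grinder xyz mm [ 65.6 -82.1] 225.0 tool x in g [-0.001 -1.   ] gap 0.0 F [ 0.4 -0.4  0.4] q [-0.19  0.55  1.33 -0.    1.26 -0.32]
red (261, 180, 25, 31) 196.0 273.2755102040816 193.12755102040816
```

```bash
python3 look.py|sed -n 2p; python3 -m jog '[[[2,0,0],0],[[4,0,0],0],[[4,-4,0],0],[[4,-8,0],0],[[4,-10,0],0],[[4,-10,0],0],[[4,-10,0],0]]'; python3 look.py|sed -n 2p; python3 post.py
python3 -c "
from h import *
c=snap('scene');save(c,'h',(180,100,360,310),2.8)"
```

```text
red (260, 179, 28, 32) 198.0 274.4040404040404 193.7020202020202
t: 21.73
tcp_pos: [0.6601, -0.0528, 0.3264]
tool_rot: [-0.53, 0.466, -0.468, 0.531]
force: [0.3, -0.4, -0.4]
finger_gap: -0.001
red (260, 182, 32, 29) 228.0 279.1535087719298 198.06578947368422
t 21.78 grinder xyz mm [  65.1 -122.9] 324.3 tool x in g [-0.002 -1.   ] gap 0.0 F [-0.3  0.6 -1. ] q [-0.25  0.48  1.18 -0.    1.48 -0.38]
scene [([255, 138, 6, 19, 85], [257.2, 146.8]), ([261, 202, 3, 3, 7], [262.0, 203.3]), ([267, 210, 4, 4, 9], [268.6, 211.7])]
0 [237.9 155.5]|0.3 [248.  149.8]|0.4 [251.8 148.4]|0.5 [255.7 147.2]|0.524 [256.7 147. ]|0.6 [259.7 146.4]|0.65 [261.8 146.1]|
top []
0 [286.8 270.4]|0.3 [273.  271.7]|0.4 [268.4 271.1]|0.5 [263.9 270.2]|0.524 [262.8 269.9]|0.6 [259.5 268.7]|0.65 [257.3 267.9]|
```

View pics/h.png

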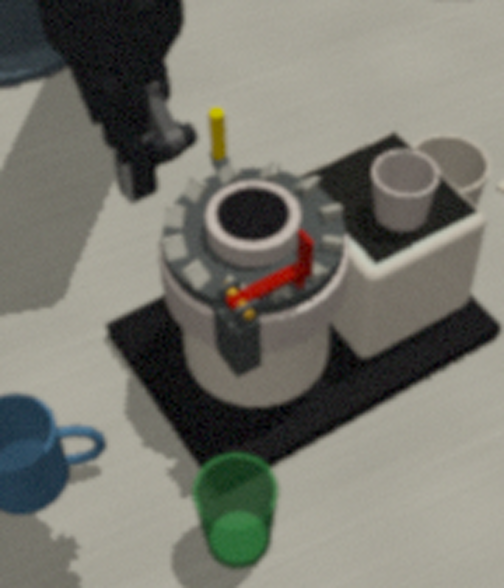

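The pawl is down: its red box and centroid (279.2,198.1) match the start. The post is one notch back at crop (218,133), the finger is well clear, and the cup, mug and tumbler have not moved.

```bash
python3 -m jog '[[[0,0,0],0],[[0,0,0],0],[[0,0,0],0]]' >/dev/null; python3 look.py|sed -n 2p; python3 -c "
from station import workorder;print(workorder.sign_off())"
```

```text
red (260, 182, 32, 29) 225.0 279.1022222222222 198.20888888888888
the job is handed in; nothing more can be done
None
```

I set the grinder one notch coarser and handed the job in at about 22 s. I tipped the pawl over, pushed the lever post back one notch, then pushed the pawl shut again. No verdict was reported.

**Last checks:**
- **Collar:** about 0.53 rad. The scene view before hand-in showed this, and so did the top view before the pawl was closed. In the last top view the post was not visible.
- **Pawl:** its outline and centroid, (279.1, 198.2) px, match the starting picture within about 0.2 px, so it is fully down.
- **Loose items:** the last picture shows the dosing cup, bowl, mug and tumbler standing where they were. I checked this by eye and did not measure it.
- **Arm:** the finger was well clear of everything, with only sensor noise on the force reading (about 1 N or less).

**What went wrong or disagreed:**
- **Failed lifts:** the first three tries failed. Two passed over the plate, and on the third the pawl slipped off part-way and fell shut. Only the fourth try tipped it over.
- **Fingertip height:** the pictures and the contact behaviour put the real fingertip about 20–27 mm above the stated TCP. I allowed for that after the second miss.
- **Measured heights:** my two-view heights for the hinge and plate top came out about 7 mm below the stated ones, so I used the stated heights.

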